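# Park the spice grinder's crank over its red tab

### The arm

A 6-joint arm with a two-finger parallel gripper is mounted at the origin on the work surface. World frame = base frame: x ahead of the robot, y to its left, z up, the work surface at z = 0. Lengths are in mm, angles in degrees, forces in N, time in s.
With the tool pointing down it reaches from about 275 to 750 mm from the base axis. Payload 10.2 kg.
Tool frame: the origin (TCP) lies midway between the tips of the shut fingers; the grasp point (between the pads) lies 19 mm behind it; z points along the fingers, x is the direction in which the jaws open and shut, and the axes are right-handed (so a half turn about z gives the same grasp; the last joint's range is limited). The gripper opens to 85 mm and grips with 20 to 120 N. Pads are 22 mm wide; open, the fingers measure 114 mm over their backs; the gripper's body (76 mm by 85 mm) begins 54 mm behind the grasp point. The pads swing forward as they close: fully open they stand 13 mm farther back than shut.
Start: joints at [61.57, 17.928, 85.812, -0, 76.261, -12.8], TCP at [141.463, 505.588, 231.294] pointing down, gripper open.
Joint ranges: [-168.41, 168.41], [-55.51, 124.54], [10.69, 146.95], [-70.63, 250.63], [1, 178], [-165.06, 165.06]. Speed limits (degrees/s): [136.94, 136.94, 172.46, 180, 180, 180].

### API

Orientations are given as a 3x3 rotation matrix whose columns are the frame's x, y, z axes.
In Python, from bench import manip gives the robot as it stands. Calls block until the motion is done:
- manip.goto(position, orientation): joint-space move of the TCP to a pose.
- manip.move_linear(position, rotation=None, speed=150): straight line of the TCP; rotation=None keeps the orientation; speed is the mean speed in mm/s.
- manip.set_joints(angles): joint-space move.
- manip.set_gripper(opening, grip_force=None): opening from 0.0 (shut) to 1.0 (fully open); grip_force is the grip in N (None keeps the last); returns when the fingers have stopped.
- manip.dwell(seconds).
- manip.inverse_kinematics(position, orientation): joint angles nearest the present ones, or None.
- manip.observe(): the state.
- manip.camera(name): name is "scene" or "top"; returns (picture, depth): 400x640x3 uint8, blue, green, red; 400x640 float32, mm along the optical axis (not along the pixel's ray), 0 where there is no reading.
- manip.camera_model(name): a dict with "fx", "fy", "cx", "cy" (pixels), "rvec" (rotation vector, rad) and "tvec" (3), from world to camera coordinates, as OpenCV has them. Camera axes: x right, y down, z forward; pixel columns grow to the right and rows downward; lengths in mm; the calibration is good to about 2 mm. A picture is of the moment at which its call begins. camera_model takes no time and is no camera call.
A pose or a line that the arm cannot do raises manip.IKError and nothing moves.
- manip.close_job(): hands the job in, once; it reports no verdict.
The state is a dict: "time": time; "joints": joint angles; "qd": joint speeds; "joint_efforts": joint torques, N m; "tcp_pos": TCP position; "ee_rot": TCP orientation; "wrist_force": force on the tool from outside, world axes, zero at the start; "wrist_torque": the same for the moment, N m; "finger_gap": opening from 0.0 (shut) to 1.0 (fully open).
Only numpy, scipy, OpenCV 4.12 (cv2) and the standard library are available. Lean on these libraries where they do the work, as an engineer would, in place of code of your own. Each camera call takes 0.05 s, during which the arm holds its last target.

### The job

Using one finger as a pusher, gently push the crank on top of the black spice grinder round clockwise (seen from above), the long way and never back the short way, until its arm points along the red tab, so that the filling cap on the lid is left free. Only push the crank, do not grip it, stop it there and take the finger away. Leave the katoris, jar, cup and saucer, spice jar and spoon where they are.

Things in the scene. Friction and masses are not known exactly. Their poses are not given: they have to be found in the camera images.
- mill: black plastic hand spice grinder, stuck fast to the shelf; foot 120 mm across, body 80 to 88 mm across, flat lid top 135 mm above the shelf. Origin: centre of the underside; its z axis is the crank's axis; its -x axis points along the red tab. The body's own z is up. A white arrow on the lid shows the clockwise sense
- hub (a point): point on the crank's vertical axis, half-way up the crank arm (167 mm above the shelf). Round steel hub 26 mm across, top 176 mm above the shelf
- tab_tip (a point): outer end of the fixed red tab (12 mm wide, 6 mm thick, top 133 mm above the shelf) that sticks out level from the lid to 116 mm from the crank's axis
- crank_mid (a point): point in the middle of the level steel crank arm, 45 mm out from the axis. The arm is a straight flat-sided bar 16 mm wide and 14 mm tall, from the hub out to 96 mm from the axis; underside 160 mm and top 174 mm above the shelf, so there are 25 mm free between it and the lid. A black knob 20 mm across stands on it 90 mm from the axis, top 192 mm above the shelf
- crank (a joint): crank angle in rad, growing clockwise seen from above. It reads 0 over the red tab as built and 6.283 over the tab again after a whole turn; starts between 0.6 and 1.9 and must go up to 6.283. Stops at 0 and 7.4. Stiff: it takes about 0.1 N m to move (some 2 N on the arm) and stays where it is left
- katori_large: large steel katori (small straight-sided bowl), rim diameter 110 mm, 42 mm tall, lowest of the nested stack of three. Origin: centre of its underside
- katori_medium: middle steel katori, rim diameter 92 mm, 46 mm tall, nested in the large one. Origin: centre of its underside
- katori_small: small steel katori, rim diameter 74 mm, 50 mm tall, nested in the middle one. Origin: centre of its underside
- jar: empty glass storage jar with an orange gasket and wire-clamped glass lid, 90 mm diameter, 134 mm tall. Origin: centre of its underside
- saucer: white porcelain saucer, 132 mm diameter, 13 mm tall. Origin: centre of its underside
- cup: white porcelain tea cup standing upside down on the saucer, 70 mm diameter, 58 mm tall. Origin: centre of its open mouth, which is at the bottom; z up
- pepper: small spice jar with a green cap, 44 mm diameter, 100 mm tall. Origin: centre of its underside
- spoon: steel spoon lying on the shelf, about 150 mm long. Origin: centre of its underside
Mind the look-alikes: they are no part of the job. Of the things that look like the mill, the middle-sized one is meant.

How it is judged (in metres and radians):
On the way, in this order (a step that is already met when the one before it is completed fails the run):
1. the crank has been pushed clockwise to the far side of the lid from the tab (value of joint crank between 2.9 and 4.6 rad), for 0.1 s.
2. the crank has come round to the red tab (value of joint crank between 6.1332 and 6.4332 rad), for 0.2 s.
At the end, for the whole second after the job is handed in: The crank has gone clockwise nearly a whole turn and rests within 0.15 rad (9 degrees) of the red tab (joint 6.283); every other object stands within 15 mm of where it began (all of step 2 and velocity of joint crank between -0.05 and 0.05 rad/s and distance of each of katori_large, katori_medium, katori_small, jar, saucer, cup, pepper, spoon from where it was at the start of the episode below 0.015 m); the robot touches nothing.
It fails at once if the crank is turned back the short way (value of joint crank below 0.3 rad).
It fails at once if the crank is driven well past the tab (value of joint crank above 6.8832 rad).
It fails at once if the crank is gripped or pushed harder than 22 N (contact force between crank and the fingers above 22 N).
It fails at once if a bystander is shoved or lifted more than 15 mm (distance of any of katori_large, katori_medium, katori_small, jar, saucer, cup, pepper, spoon from where it was at the start of the episode above 0.015 m).
It also fails if it takes over 51 s, if anything falls off the work surface, if the arm or the gripper's body presses on something with over 40 N, if the wrist force passes 120 N, or if a joint passes its speed limit or range.

## Working session

There is one attempt and no reset: what is moved stays moved. The work goes in short steps, each a Python script; the robot and the scene stay as the last script left them, time stands still between calls to the robot, and variables do not carry over. Pictures are saved under pics/ and viewed, and the job is handed in when it is done.

```bash
mkdir -p pics
python3 - <<'E'
from bench import manip
import cv2,numpy as np
for n in("scene","top"):
    p,d=manip.camera(n); cv2.imwrite(f"pics/{n}0.png",p); np.save(f"{n}_d0.npy",d); print(manip.camera_model(n))
print(manip.observe())
E
```

```text
{'fx': 484.23923713055655, 'fy': 484.23923713055655, 'cx': 316.3736452723743, 'cy': 203.7256245597886, 'rvec': array([ 2.17326608,  1.1340021 , -0.46434631]), 'tvec': array([-251.80076906, -192.57283462, 1508.01459041])}
{'fx': 435.74034152622477, 'fy': 435.74034152622477, 'cx': 323.95656699620173, 'cy': 202.31052496912855, 'rvec': array([ 2.16306284, -2.14119155,  0.17187542]), 'tvec': array([9.38557487e-01, 4.80886880e+02, 1.08782989e+03])}
{'time': 0.1, 'joints': array([ 6.15684008e+01,  1.79562141e+01,  8.58493898e+01,  6.75227805e-04,
        7.62609699e+01, -1.27999904e+01]), 'qd': array([ 0.02108017, -0.10274268, -0.17139318,  0.031504  , -0.04219996,
        0.01942123]), 'joint_efforts': array([ 1.74827586e-03, -4.12901473e+01, -2.60142267e+01, -1.34907236e-04,
        3.06278038e-03,  2.98389273e-05]), 'tcp_pos': array([141.3604001 , 505.37410602, 230.79427143]), 'ee_rot': array([[ 2.69453519e-01,  9.63013231e-01, -5.63273162e-04],
       [ 9.63012733e-01, -2.69453973e-01, -1.01633570e-03],
       [-1.13052092e-03, -2.68583995e-04, -9.99999325e-01]]), 'wrist_force': array([ 0.21222557, -0.95064057, -0.3412268 ]), 'wrist_torque': array([-0.00752264, -0.02905369, -0.00583048]), 'finger_gap': 0.9961826690653606}
```

View pics/scene0.png

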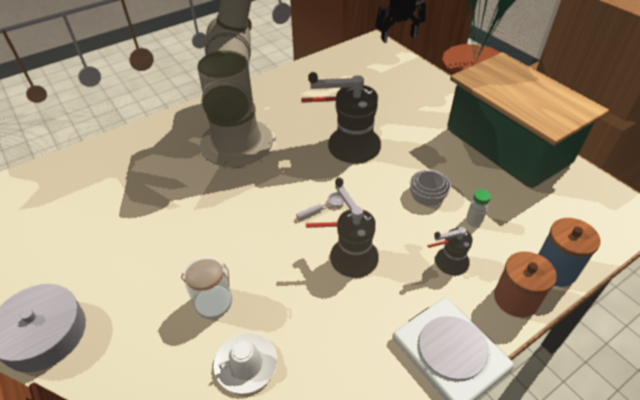

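View pics/top0.png

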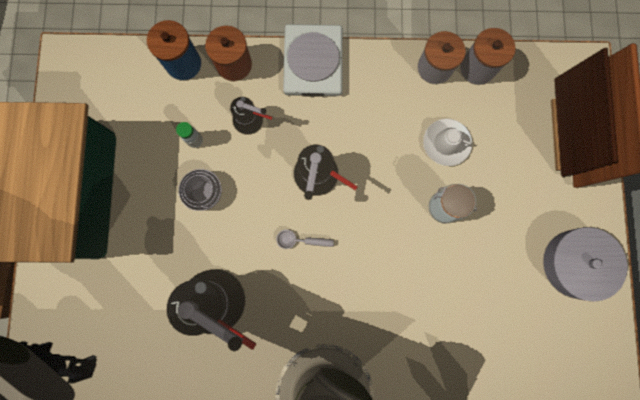

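Three grinders are visible. In the top view they are at (205,302) large, (316,170) middle and (247,115) small; in the scene view at (355,120), (355,240) and (455,250). The middle-sized one, top (316,170), fits. I'll confirm it with a crop and measured sizes.

```bash
cat > h.py <<'E'
import cv2,numpy as np
from bench import manip
def cam(n):
    m=manip.camera_model(n); R=cv2.Rodrigues(m["rvec"])[0]; return m,R,np.array(m["tvec"])
def cloud(n,d):
    m,R,t=cam(n); v,u=np.mgrid[0:400,0:640]
    P=np.stack([(u-m["cx"])/m["fx"]*d,(v-m["cy"])/m["fy"]*d,d],-1)
    W=(P-t)@R; W[d==0]=np.nan; return W
def proj(n,p):
    m,R,t=cam(n); c=R@np.asarray(p,float)+t; return c[0]/c[2]*m["fx"]+m["cx"],c[1]/c[2]*m["fy"]+m["cy"]
def ray(n,u,v,z):
    m,R,t=cam(n); o=-R.T@t; r=R.T@np.array([(u-m["cx"])/m["fx"],(v-m["cy"])/m["fy"],1]); return o+r*(z-o[2])/r[2]
E
python3 - <<'E'
from h import *
p=cv2.imread("pics/top0.png"); d=np.load("top_d0.npy"); W=cloud("top",d)
c=p[120:240,250:410]; cv2.imwrite("pics/topcrop.png",cv2.resize(c,None,fx=5,fy=5,interpolation=cv2.INTER_CUBIC))
s=cv2.imread("pics/scene0.png")[160:290,280:440]; cv2.imwrite("pics/scenecrop.png",cv2.resize(s,None,fx=4.6,fy=4.6,interpolation=cv2.INTER_CUBIC))
for u,v in[(316,158),(312,175),(308,195),(340,180),(350,185),(325,175),(300,172),(200,188),(290,239),(445,140),(455,200),(185,130),(205,302),(188,310),(247,115),(240,103),(140,80),(80,130)]:
    print(u,v,W[v,u].round())
# heights of crank area
for (n,D) in(("top",d),("scene",np.load("scene_d0.npy"))):
  Q=cloud(n,D).reshape(-1,3)
  c=W[158,316]; 
  for lo,hi in((158,178),(180,196),(130,138),(120,138)):
    m=(abs(Q[:,2]-(lo+hi)/2)<(hi-lo)/2)&(np.hypot(Q[:,0]-c[0],Q[:,1]-c[1])<140); q=Q[m]; print(n,lo,hi,len(q),q.mean(0).round(1),q.min(0).round(),q.max(0).round())
E
```

```text
316 158 [562.  27. 176.]
312 175 [523.  35. 173.]
308 195 [474.  43. 190.]
340 180 [521. -31. 131.]
350 185 [509. -54. 133.]
325 175 [531.   5. 137.]
300 172 [539.  65. 132.]
200 188 [520. 333.   7.]
290 239 [388.  93.   1.]
445 140 [ 643. -305.   60.]
455 200 [ 476. -303.  132.]
185 130 [648. 352. 100.]
205 302 [239. 263. 179.]
188 310 [228. 281. 239.]
247 115 [691. 201.  95.]
240 103 [712. 215. 120.]
140 80 [821. 515.  -0.]
80 130 [615. 557. 194.]
top 158 178 306 [532.7  34.5 173.1] [469.  18. 162.] [575.  51. 178.]
top 180 196 60 [474.2  44.6 189.4] [466.  37. 183.] [484.  52. 193.]
top 130 138 905 [559.2  20.2 133.7] [499. -69. 130.] [606.  72. 138.]
top 120 138 981 [557.2  18.1 133.3] [498. -69. 121.] [606.  73. 138.]
scene 158 178 330 [533.   33.5 172.8] [469.  17. 160.] [578.  50. 178.]
scene 180 196 63 [478.8  43.4 188.8] [467.  36. 180.] [488.  55. 195.]
scene 130 138 863 [562.7  15.2 134.9] [501. -69. 130.] [610.  73. 138.]
scene 120 138 975 [565.3  13.9 133.8] [501. -69. 120.] [610.  73. 138.]
```

```bash
ls; ls pics
```

```text
h.py
pics
scene_d0.npy
top_d0.npy
scene0.png
scenecrop.png
top0.png
topcrop.png
```

View pics/topcrop.png

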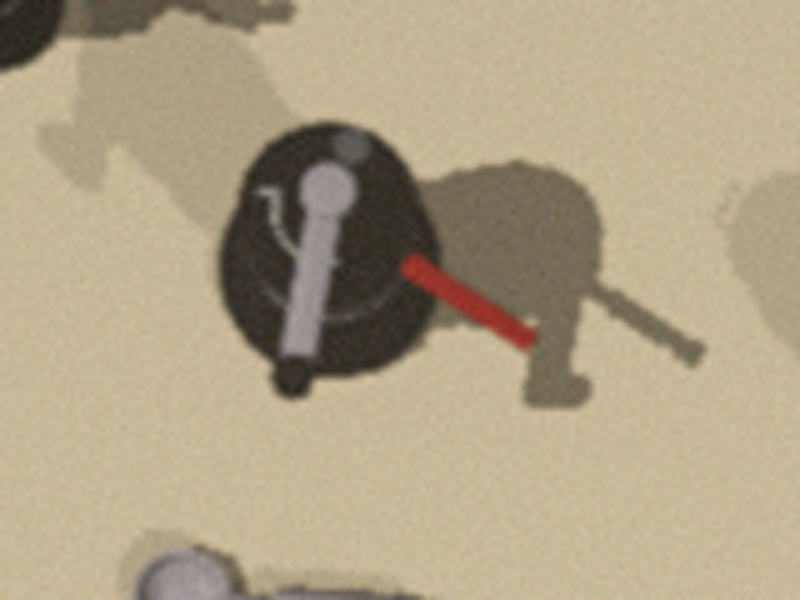

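View pics/scenecrop.png

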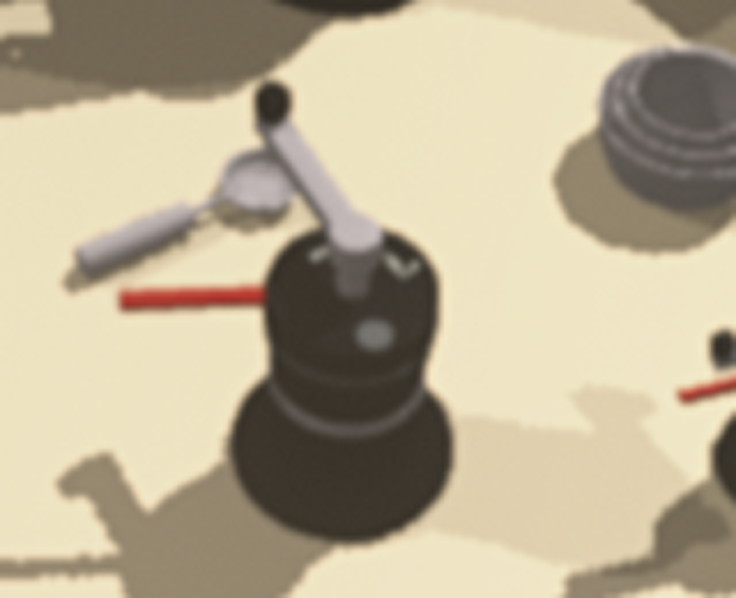

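The heights confirm the middle mill: hub top at 176, knob at 190, tab at 133. In the top crop the hub top is at (328,190), the knob at (293,378) and the tab tip at (531,342), so the crank starts about 70° clockwise of the tab. Next I'll refine the axis and check reachability along the arc.

Run:
```python
from h import *
T=lambda u,v:(250+(u+.5)/5-.5,120+(v+.5)/5-.5)
S=lambda u,v:(280+(u+.5)/4.6-.5,160+(v+.5)/4.6-.5)
print("hub",ray("top",*T(329,189),176),ray("scene",*S(356,233),176))
print("knob",ray("top",*T(293,377),192),ray("scene",*S(273,97),192))
print("tabtip",ray("top",*T(531,340),133),ray("scene",*S(122,297),133))
print("tabroot",ray("top",*T(413,265),133),ray("scene",*S(264,293),133))
for n in("top","scene"):
  Q=cloud(n,np.load(n+"_d0.npy"));P=cv2.imread(f"pics/{n}0.png").astype(int)
  red=(P[...,2]>120)&(P[...,1]<80)&(Q[...,2]>129)&(Q[...,2]<137)&(abs(Q[...,0]-560)<80)&(abs(Q[...,1])<100)
  q=Q[red][:,:2]; l=cv2.fitLine(q.astype(np.float32),cv2.DIST_L2,0,.01,.01).ravel(); print(n,len(q),l,np.degrees(np.arctan2(l[1],l[0])))
  h=np.array([562,26]); nrm=np.array([-l[1],l[0]]);print("hub offset from tab line",(h-l[2:])@nrm)
  bar=(Q[...,2]>170)&(Q[...,2]<175)&(np.hypot(Q[...,0]-562,Q[...,1]-26)<75)&(np.hypot(Q[...,0]-562,Q[...,1]-26)>18)
  q=Q[bar][:,:2]; l=cv2.fitLine(q.astype(np.float32),cv2.DIST_L2,0,.01,.01).ravel();nrm=np.array([-l[1],l[0]]);print("arm",len(q),l,np.degrees(np.arctan2(l[1],l[0])),(h-l[2:])@nrm)
```

```text
hub [563.61140489  28.16972301 176.        ] [565.12465597  29.96516133 176.        ]
knob [473.81206364  42.97950364 192.        ] [480.04619424  42.70325897 192.        ]
tabtip [502.47133933 -67.84353675 133.        ] [502.44537573 -65.12456068 133.        ]
tabroot [537.98742742 -11.80616888 133.        ] [540.96333268  -6.3492295  133.        ]
top 115 [  0.534474    0.8451849 521.318     -37.671062 ] 57.691757
hub offset from tab line -0.3532903709169659
arm 151 [ 9.8819727e-01 -1.5318666e-01  5.1733051e+02  3.7626305e+01] -8.811644 -4.64631159371811
scene 74 [  0.53707457   0.84353477 523.4846     -37.679886  ] 57.515285
hub offset from tab line 1.7117842130028293
arm 87 [ 9.9419659e-01 -1.0757831e-01  5.1880835e+02  3.7823128e+01] -6.1757345 -7.108028690845003
```

```bash
cat >> h.py <<'E'
H=np.array([564.3,29.2]); ZT=150.
def Rz(yaw):
    a=np.radians(yaw); c,s=np.cos(a),np.sin(a)
    return np.array([[c,s,0],[s,-c,0],[0,0,-1.]])
def pose(phi,off=19.,r=45.,z=ZT):
    a=np.radians(phi); u=np.array([np.cos(a),np.sin(a)]); n=np.array([-u[1],u[0]])
    p=H+r*u+off*n
    return np.array([*p,z]),Rz(min(phi,155.))
E
python3 - <<'E'
from h import *
Q=cloud("top",np.load("top_d0.npy")); print("cap",Q[146:153,318:324,2].round())
for phi in(172,150,90,0,-60,-122):
    p,R=pose(phi); print(phi,p.round(),manip.inverse_kinematics(p,R))
manip.set_gripper(0.0)
p,R=pose(172,off=36); p[2]=300
o=manip.observe(); q=o["tcp_pos"].copy(); q[2]=300
manip.move_linear(q)
manip.goto(p,R); o=manip.observe(); print(o["time"],o["tcp_pos"],o["joints"],o["finger_gap"],o["wrist_force"])
pic,d=manip.camera("scene"); cv2.imwrite("pics/s1.png",pic)
E
```

```text
cap [[137. 135. 133. 133. 136. 135.]
 [135. 133. 134. 136. 134. 134.]
 [136. 135. 132. 139. 135. 132.]
 [138. 134. 133. 136. 133. 138.]
 [134. 135. 134. 134. 135. 133.]
 [132. 135. 135. 133. 134. 135.]
 [134. 135. 135. 133. 135. 137.]]
172 [517.  17. 150.] None
150 [516.  35. 150.] [-9.09040026e+00  2.14723259e+01  9.37113741e+01 -2.54444375e-14
  6.48163000e+01 -1.59090400e+02]
90 [545.  74. 150.] [-4.45152854e+00  2.53614275e+01  8.78651490e+01 -2.54444375e-14
  6.67734235e+01 -9.44515285e+01]
0 [609.  48. 150.] [-6.44605615e+00  3.26214358e+01  7.62800399e+01 -2.54444375e-14
  7.10985243e+01 -6.44605615e+00]
-60 [603.  -0. 150.] [-1.11412632e+01  3.16539050e+01  7.78706794e+01 -2.54444375e-14
  7.04754156e+01  4.88587368e+01]
-122 [557. -19. 150.] [-1.40125933e+01  2.61320757e+01  8.66754324e+01 -2.54444375e-14
  6.71924920e+01  1.07987407e+02]Traceback (most recent call last):
  File "<stdin>", line 9, in <module>
bench.IKError: the arm cannot take that pose within its joint ranges
```

```bash
cat >> h.py <<'E'
def pose(phi,off=24.5,r=42.,z=ZT):
    a=np.radians(phi); u=np.array([np.cos(a),np.sin(a)]); n=np.array([-u[1],u[0]])
    p=H+r*u+off*n
    return np.array([*p,z]),Rz(phi-27)
E
python3 - <<'E'
from h import *
for phi in(172,150,90,0,-60,-122,-130):
    p,R=pose(phi); print(phi,p.round(),manip.inverse_kinematics(p,R))
p,R=pose(172,off=42); p[2]=300
o=manip.observe(); q=o["tcp_pos"].copy(); q[2]=300
print(o["time"],q)
manip.move_linear(q)
manip.goto(p,R); o=manip.observe(); print(o["time"],o["tcp_pos"],o["joints"],o["finger_gap"],o["wrist_force"])
pic,d=manip.camera("scene"); cv2.imwrite("pics/s1.png",pic)
E
```

```text
172 [519.  11. 150.] [-1.17490161e+01  2.17498374e+01  9.33032124e+01 -2.54444375e-14
  6.49469503e+01 -1.56749016e+02]
150 [516.  29. 150.] [-9.79629094e+00  2.14092439e+01  9.38039563e+01 -2.54444375e-14
  6.47867998e+01 -1.32796291e+02]
90 [540.  71. 150.] [-4.81943238e+00  2.46763386e+01  8.89143038e+01 -2.54444375e-14
  6.64093575e+01 -6.78194324e+01]
0 [606.  54. 150.] [-5.95382741e+00  3.23126277e+01  7.67892037e+01 -2.54444375e-14
  7.08981686e+01  2.10461726e+01]
-60 [607.   5. 150.] [-1.05749709e+01  3.20527196e+01  7.72166711e+01 -2.54444375e-14
  7.07306094e+01  7.64250291e+01]
-122 [563. -19. 150.] [-1.38924745e+01  2.68689821e+01  8.55285173e+01 -2.54444375e-14
  6.76025006e+01  1.35107526e+02]
-130 [556. -19. 150.] [-1.39937114e+01  2.60726590e+01  8.67675145e+01 -2.54444375e-14
  6.71598265e+01  1.43006289e+02]
1.475 [141.34440596 505.33829942 300.        ]
3.9917 [516.85755747  -6.02199009 300.04326855] [-1.36727041e+01  1.45840428e+01  8.00103653e+01  4.72961764e-03
  8.54009872e+01 -1.58699374e+02] -0.0005688966923220066 [ 0.41817782 -0.2443729  -0.8894614 ]
```

View pics/s1.png

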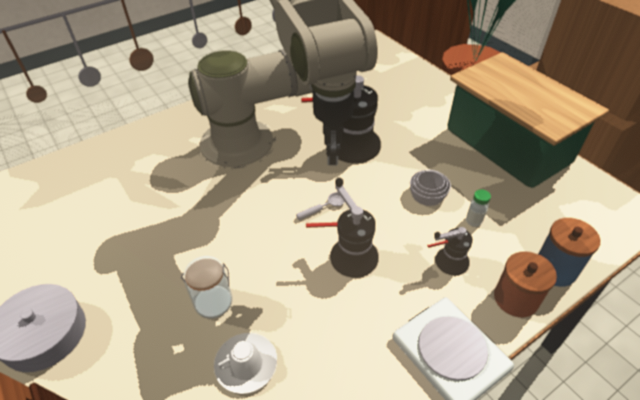

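The shut fingers hang clear above and behind the crank, with tips at (333,162). Nothing has been disturbed. Next: descend and make a first short push.

Run:
```python
from h import *
print(proj("scene",manip.observe()["tcp_pos"]))
p,R=pose(172,off=42); manip.move_linear(p,R,speed=120)
f0=manip.observe()["wrist_force"]
for off in (34,28,24.5): 
    p,R=pose(172,off=off); manip.move_linear(p,R,speed=25)
    o=manip.observe(); print(off,round(o["time"],2),(o["wrist_force"]-f0).round(2),o["tcp_pos"].round(1))
for phi in np.arange(167,139,-5):
    p,R=pose(phi); manip.move_linear(p,R,speed=20)
    o=manip.observe(); print(phi,round(o["time"],2),(o["wrist_force"]-f0).round(2))
for n in("top","scene"):
    pic,d=manip.camera(n); cv2.imwrite(f"pics/{n}2.png",cv2.resize(pic[110:290,220:460],None,fx=3.2,fy=3.2,interpolation=cv2.INTER_CUBIC))
```

```text
(np.float64(331.3117629574893), np.float64(163.1759363862925))
34 5.91 [-1.66  0.85 -0.84] [518.    1.5 150. ]
28 6.3 [-0.44 -0.04 -0.33] [518.8   7.5 150. ]
24.5 6.59 [-0.91  0.88 -0.73] [519.3  10.9 150. ]
167 6.95 [-0.04 -0.05 -0.37]
162 7.31 [-0.89  0.37 -0.35]
157 7.67 [ 0.71 -0.27 -0.25]
152 8.03 [ 0.08 -0.84  0.1 ]
147 8.38 [-1.79 -0.55  0.45]
142 8.74 [-1.09 -0.36 -0.17]
```

View pics/scene2.png

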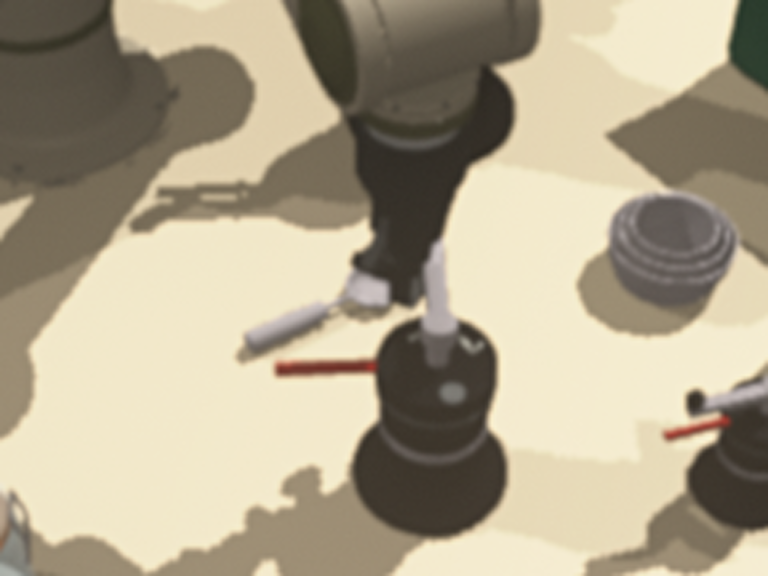

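View pics/top2.png

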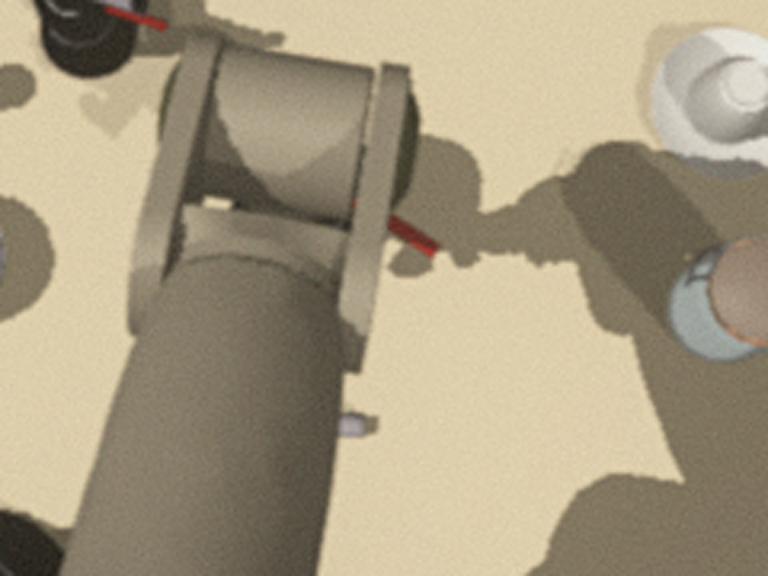

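In the scene crop the crank (now around (437,290)) has moved clockwise ahead of the finger, at low force. I'll continue round and stop short of the tab.

Run:
```python
from h import *
f0=manip.observe()["wrist_force"]; mx=0
for phi in np.arange(136,-93,-6):
    p,R=pose(phi); manip.move_linear(p,R,speed=24)
    o=manip.observe(); f=np.linalg.norm(o["wrist_force"]-f0); mx=max(mx,f)
    if f>9: print("force",phi,f); break
print(phi,o["time"],mx,o["tcp_pos"])
pic,d=manip.camera("scene"); np.save("scene_d3.npy",d); cv2.imwrite("pics/s3raw.png",pic); cv2.imwrite("pics/scene3.png",cv2.resize(pic[110:290,220:460],None,fx=3.2,fy=3.2,interpolation=cv2.INTER_CUBIC))
```

```text
-92 22.8167 1.9907069454121553 [587.28841678 -13.55066019 149.97918577]
```

View pics/scene3.png

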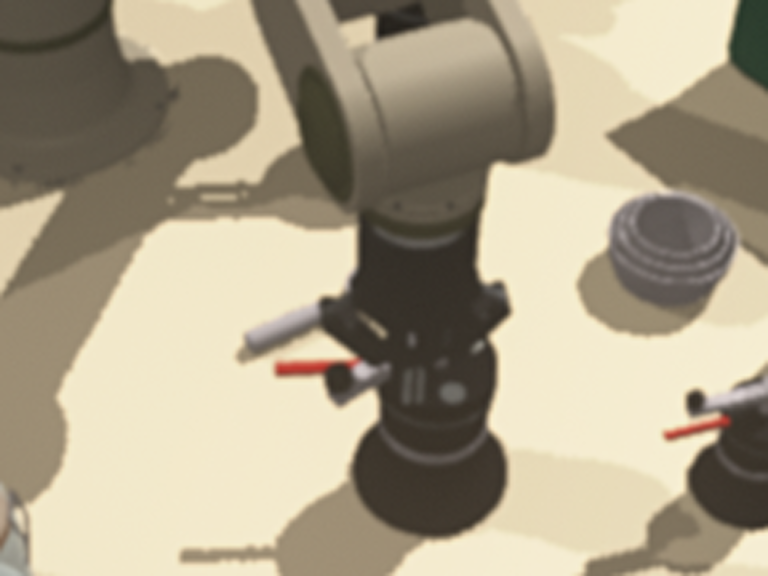

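The knob is at crop (340,379), with the tab just beyond it at (275–355,367). I'll measure the crank direction.

Run:
```python
from h import *
k=ray("scene",220+340/3.2,110+375/3.2,190); v=k[:2]-H; print(k,np.hypot(*v),np.degrees(np.arctan2(v[1],v[0])))
Q=cloud("scene",np.load("scene_d3.npy"));P=cv2.imread("pics/s3raw.png")
r=np.hypot(Q[...,0]-H[0],Q[...,1]-H[1])
m=(Q[...,2]>182)&(Q[...,2]<196)&(r>76)&(r<104)&(Q[...,1]<0); q=Q[m]; c=q.mean(0); print(m.sum(),c, np.degrees(np.arctan2(c[1]-H[1],c[0]-H[0])),np.hypot(*(c[:2]-H)))
m=(Q[...,2]>170)&(Q[...,2]<176)&(r>40)&(r<80)&(Q[...,1]<0); q=Q[m]; c=q.mean(0); print(m.sum(),c, np.degrees(np.arctan2(c[1]-H[1],c[0]-H[0])))
```

```text
[575.09700237 -60.28292176 190.        ] 90.13195075160567 -83.11995549641313
70 [573.14796882 -61.21299145 189.78687556] -84.41073505127606 90.84489844940738
79 [579.7565707  -29.73935682 173.3481838 ] -75.30534818042301
```

```bash
cat > m.py <<'E'
from h import *
def meas(tag):
    pic,d=manip.camera("scene"); cv2.imwrite(f"pics/scene{tag}.png",cv2.resize(pic[150:270,270:430],None,fx=4.8,fy=4.8,interpolation=cv2.INTER_CUBIC))
    Q=cloud("scene",d); r=np.hypot(Q[...,0]-H[0],Q[...,1]-H[1])
    m=(Q[...,2]>182)&(Q[...,2]<196)&(r>76)&(r<104)&(Q[...,1]<0); c=Q[m].mean(0)
    print(tag,m.sum(),c.round(1),np.degrees(np.arctan2(c[1]-H[1],c[0]-H[0])),np.hypot(*(c[:2]-H)),manip.observe()["time"])
E
python3 - <<'E'
from m import *
for phi in np.arange(-97,-123,-5):
    p,R=pose(phi); manip.move_linear(p,R,speed=20)
print(phi); meas("4")
E
```

```text
-122
4 63 [527.2 -51.5 190.1] -114.71457714067593 88.83133206445301 25.0667
```

View pics/scene4.png

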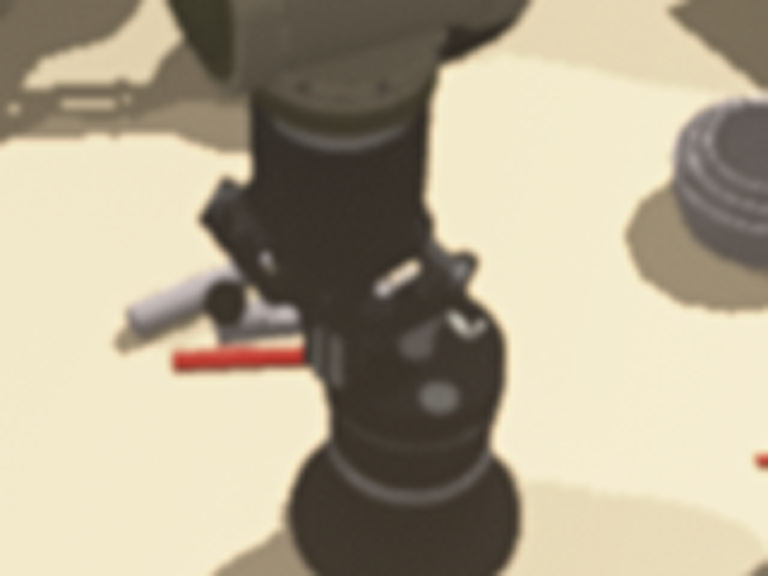

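The crank, with its knob at crop (225,300), now runs nearly parallel to the tab. The measured direction is -114.7° against the tab's -122.4°, so it needs about 7.5° more.

Run:
```python
from m import *
for phi in (-126,-129.5):
    p,R=pose(phi); manip.move_linear(p,R,speed=15)
manip.dwell(.2); meas("5")
# back off: trailing side, then up
p,R=pose(-129.5,off=48); manip.move_linear(p,R,speed=60)
p[2]=300; manip.move_linear(p,R,speed=120)
q=p+[-150,200,30]; q[:2]=[430,200]
try: manip.goto(q,Rz(0))
except Exception as e: print(e)
meas("6")
pic,d=manip.camera("top"); np.save("top_d6.npy",d); cv2.imwrite("pics/t6raw.png",pic); cv2.imwrite("pics/top6.png",cv2.resize(pic[110:250,240:400],None,fx=4.2,fy=4.2,interpolation=cv2.INTER_CUBIC))
```

```text
5 62 [516.9 -46.2 189.8] -122.1419545243174 89.10513755835744 26.0417
6 66 [517.  -46.3 189.7] -122.09116780191343 89.12442318433165 30.0
```

View pics/scene6.png

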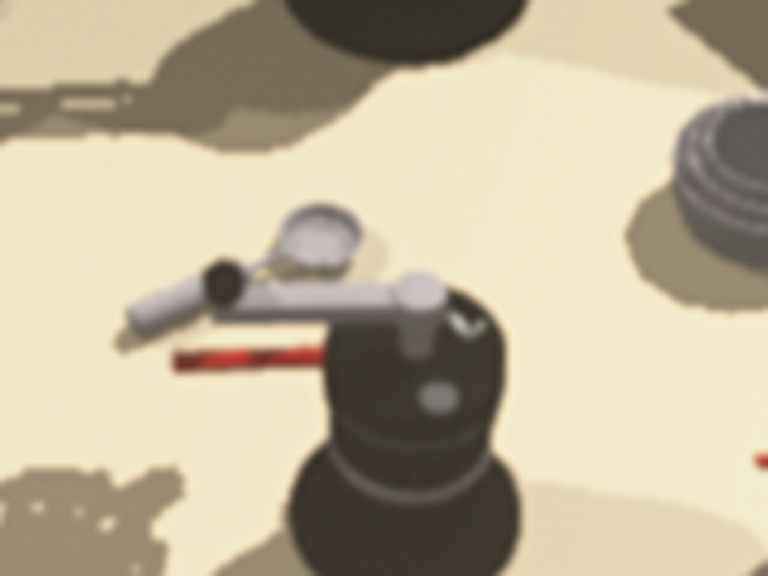

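View pics/top6.png

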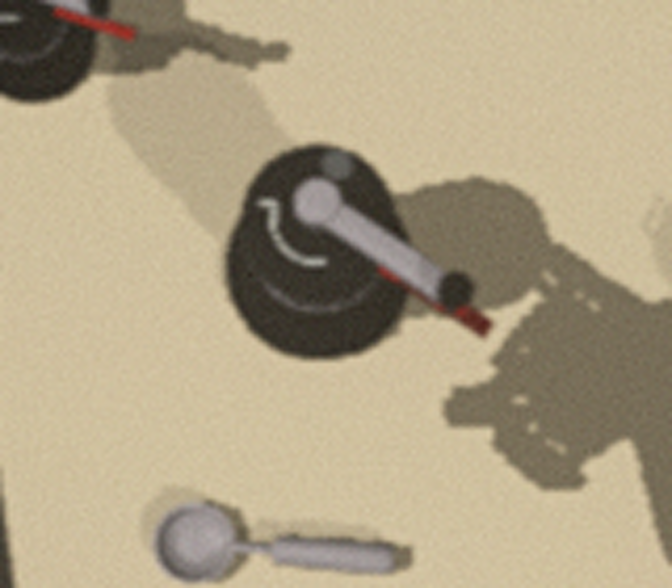

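The arm is parallel to the tab: in the top view hub (318,202) to knob (455,290) slopes 32.7°, against 32.4° for the tab. The finger is away and the bystanders are in place. Handing in.

Run:
```python
from m import *
o=manip.observe(); print(o["time"],o["wrist_force"],o["tcp_pos"]); manip.close_job()
```

```text
30.05 [ 0.50434007 -0.31963941 -0.47785716] [430.17297094 199.78929973 329.88104798]
the job is handed in; nothing more can be done
```

I pushed the crank of the middle grinder clockwise the long way round, about 294°, until its arm lined up with the red tab. Then I took the finger away and handed the job in at 30 s.

- **Final angle:** after I moved away, the camera put the arm at -122.1° against -122.4° for the tab. The top view agreed (32.7° against 32.4° in the picture), and the crank did not move when the finger left it.
- **Force:** readings at the end of each step on the main stretch stayed about 2 N or less. I did not log force over the last 37°.
- **Pusher:** the gripper was shut and turned so that one finger's corner should do the pushing. The crank sat about 7.5° behind the commanded angle, so I corrected the last stretch from the camera.
- **Bystanders:** the spoon and katoris looked unmoved in the final pictures. The arm stayed well away from the jar, cup, saucer and spice jar, but I did not measure any of their positions again.

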